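# Tip mixed bearing balls onto the rod sorter

### The arm

A 6-joint arm with a two-finger parallel gripper is mounted at the origin on a cart in front of the work surface, level with it; the furniture and walls round the work are solid. World frame = base frame: x ahead of the robot, y to its left, z up, the work surface at z = 0. Lengths are in mm, angles in rad, forces in N, time in s.
With the tool pointing down it reaches from about 400 to 925 mm from the base axis. Payload 12.5 kg.
Tool frame: the origin (TCP) lies midway between the tips of the shut fingers; the grasp point (between the pads) lies 19 mm behind it; z points along the fingers, y is the line along which they close (so a half turn about z gives the same grasp; the last joint's range is limited). The gripper opens to 95 mm and grips with 3 to 60 N. Pads are 20 mm wide; open, the fingers measure 119 mm over their backs; the gripper's body (75 mm by 180 mm) begins 59 mm behind the grasp point.
Start: joints at [1.166, 0.491, 1.559, -0, 1.092, -0.106], TCP at [183.966, 597.33, 214.661] pointing down, gripper open.
Joint ranges: [-3.1, 3.1], [-0.84, 2.19], [0.05, 2.79], [-1.13, 4.28], [0.06, 2.93], [-2.69, 2.69]. Speed limits (rad/s): [2.22, 2.22, 2.79, 3.14, 3.14, 3.14].

### API

Orientations are given as [roll, pitch, yaw] about the fixed x, y, z axes, in that order (R = Rz(yaw) Ry(pitch) Rx(roll)).
In Python, from cell import readout, eyes, env gives the robot as it stands.
- The arm moves only by the tool move_arm, never from a script. Its argument "plan" is a list of rows, each a list of 3 entries, a list of its own where there are three numbers: the turn, a rotation vector about the tool's x, y, z in degrees, then the shift along the tool's x, y, z in m, then the gripper command: -1 is shut, 1 is fully open, values between are in proportion. In form: [[[ax, ay, az], [x, y, z], jaw], ...]. A call has 1 to 5 rows; each row is the pose to reach, as a shift and turn from the pose commanded when the call began, along the tool's axes at that moment; what a row does not reach only later rows make up. A row lasts 1/8 s, in which the tool goes at most 62.5 mm and 10.7 degrees, less where a joint would pass 70% of its speed; a pose out of reach is approached as far as the arm can. A call with a gripper value outside its range is refused whole. The fingers move at their own pace and stop on an object; the grip force is fixed at half the most. Time passes only in rows, so rows that repeat a pose let the fingers close. It gives the time, the measured TCP pose, the force, the opening and the grip force at its end, in the units of the state.
- readout.state(): the state, without advancing time (a new reading comes with each control period).
- eyes.read_camera(name): name is "side" or "top"; returns a dict with "img" (384x512x3 uint8, red, green, blue), "K" (3x3 intrinsics, pixels), "dist" ([k1, k2, p1, p2, k3] as OpenCV has them; the pictures are not rectified), "extrinsics" (4x4, takes a point from camera to world coordinates). Camera axes: x right, y up, looking along -z (the intrinsics and any distortion apply to the point x, -y, -z); pixel columns grow to the right and rows downward; lengths in mm; the calibration is good to about 2 mm. A picture is of the moment at which its call begins. There is no depth.
- env.job_done(): hands the job in; it is judged then, once.
Trained networks look in a picture, given as the dict that the camera call returned (one of the last four; its "shot" number tells which), for a name from the list of things; names that differ only in an ending like _2 or _b are one class to them, and where a whole thing is asked for, a point or a joint stands for the part that bears it (a point fixed in the world has none). Each returns a list of dicts, best first, with "score" (0 to 1); they miss things now and then, are a little off and sometimes report something else, mostly with a low value. They report only what shows in the picture. A call takes as long as a camera call. They do not tell look-alikes from the thing itself.
- eyes.cut_out(picture, name): "mask" (384x512 bool, what is visible of it) and "uv" ([column, row] in pixels, amid what is visible of it).
The state is a dict: "t": time; "joints": joint angles; "qvel": joint speeds; "tau": joint torques, N m; "eef_pos": TCP position; "tcp_rot": TCP orientation; "ft_force": force on the tool from outside, world axes, zero at the start; "moment": the same for the moment, N m; "opening": opening from 0.0 (shut) to 1.0 (fully open); "grip_force": force on a finger pad.
Only numpy, scipy, OpenCV 4.12 (cv2) and the standard library are available. Lean on these libraries where they do the work, as an engineer would, in place of code of your own. Each camera call takes 0.05 s, during which the arm holds its last target. There are 200 camera calls.

### The job

Pick up the scoop that holds the three bearing balls by its upright tab and tip the balls out onto the sheet-metal pan at the high end of the wooden rod sorter, so that they roll down and sort themselves: the two small balls through the rods into the lane beneath, the large one over the rods into the lane at the foot. Then stand the emptied scoop upright on the bench and let go of it.

Things in the scene. Friction and masses are not known exactly. Their poses are not given: they have to be found in the camera images.
- scoop_grip (a point): Middle of the grip tab of the grey scoop holding the balls (not the spare scoop with a yellow relay): tab 12 mm thick (x), 36 wide (y), 36 to 105 mm above the scoop's underside, this point at 80. z up. The lip lies toward -x: 94 mm from here and 57 lower; scoop 72 mm wide, walls 36 high, flat bottom. Its floor falls 12 deg from lip to tab: level, the balls stay; 30 deg lip-down, they roll out.
- sorter_head (a point): Centre of the pan's surface at the high end of the fixed wooden sorter, 95 mm above the bench. z up; downhill (16 deg) is -x. Pan 83 x 96 mm; rear wall at x +43, top 130 mm above the bench, sides up to 132. Rods from x -40 to -160, small lane below them; large lane x -157 to -214. A desk lamp arm crosses the bench from (0.32, 0.10), 0.44 m high, to (0.43, -0.49), 0.62 m high: pass over it.
- large_ball_center (a point): Centre of the large steel ball, 28 mm in diameter, 90 g; starts in the scoop.
- small_ball_1_center (a point): Centre of one small steel ball, 14 mm in diameter, 12 g; starts in the scoop.
- small_ball_2_center (a point): Centre of the other small steel ball, 14 mm in diameter, 12 g; starts in the scoop.
Mind the look-alikes: they are no part of the job. What is shaped like the part that bears scoop_grip but black is not meant.

How it is judged:
By the outcome, as a careful person would: the job done as asked, in the order asked, and still so for the second after the job is handed in, with the robot touching nothing.
It also fails if it takes over 64 s, if anything falls off the work surface, if the arm or the gripper's body presses on something with over 40 N, if the wrist force passes 120 N, or if a joint passes its speed limit or range.

## Working session

There is one attempt and no reset: what is moved stays moved. The work goes in short steps, Python scripts to look and compute and a tool call to move; the robot and the scene stay as the last step left them, time stands still between calls to the robot, and variables do not carry over. Pictures are saved under pics/ and viewed, at most 10 in all, crops included, and the job is handed in when it is done.

Besides the shell and the picture viewer there is one more tool, called after ">>>" as name(argument=value, ...) on one line, values as JSON. move_arm: Moves the arm, as the interface text tells. Its arguments: {"type":"object","properties":{"plan":{"type":"array","items":{"type":"array"}}},"required":["plan"]}

```bash
ls; mkdir -p pics; python3 - <<'E'
from cell import readout, eyes, env
import cv2,numpy as np
print(readout.state())
for c in ("top","side"):
    p=eyes.read_camera(c); cv2.imwrite(f"pics/{c}0.png",p["img"][:,:,::-1])
    print(c,p["K"].tolist(),p["dist"],np.round(p["extrinsics"],3).tolist())
    for n in ("scoop_grip","sorter_head","large_ball_center","small_ball_1_center"):
        print(n,[(round(d["score"],2),np.round(d["uv"]).tolist(),int(d["mask"].sum())) for d in eyes.cut_out(p,n)])
E
```

```text
pics
{'t': 0.0, 'joints': array([ 1.16639440e+00,  4.91567770e-01,  1.55942703e+00, -8.54252169e-06,
        1.09173845e+00, -1.05611542e-01]), 'qvel': array([-2.65821512e-05,  9.18128508e-04, -6.92716614e-04,  1.69021333e-03,
        1.76638713e-04,  5.40956591e-04]), 'tau': array([-3.45094370e-03, -6.12652659e+01, -2.58173597e+01,  6.90675876e-02,
        4.83289815e-02, -8.26741052e-05]), 'eef_pos': array([183.86861533, 597.08724569, 214.06437883]), 'tcp_rot': array([-3.14045761e+00, -1.12702762e-04,  2.84280614e+00]), 'ft_force': array([ 0.28283871,  0.38094415, -0.5711291 ]), 'moment': array([-0.00686564,  0.05081487, -0.00824792]), 'grip_force': 0.0, 'opening': 1.0021332219477206}
top [[459.2825933147039, 0.0, 250.7496504418986], [0.0, 459.2825933147039, 193.4433287334801], [0.0, 0.0, 1.0]] [-0.04915329  0.          0.          0.          0.        ] [[-0.008, 0.996, -0.088, 590.714], [-1.0, -0.007, 0.005, 284.588], [0.005, 0.088, 0.996, 1121.756], [0.0, 0.0, 0.0, 1.0]]
scoop_grip [(0.89, [330.0, 126.0], 1531)]
sorter_head [(0.79, [258.0, 333.0], 6148)]
large_ball_center [(0.49, [169.0, 274.0], 27)]
small_ball_1_center []
side [[411.5118421703482, 0.0, 254.82403060870305], [0.0, 411.5118421703482, 191.94518025684934], [0.0, 0.0, 1.0]] [-0.05630457  0.          0.          0.          0.        ] [[-0.977, 0.161, -0.143, 512.718], [-0.215, -0.72, 0.66, 923.121], [0.003, 0.675, 0.738, 782.219], [0.0, 0.0, 0.0, 1.0]]
scoop_grip [(0.6, [309.0, 294.0], 2107), (0.58, [196.0, 141.0], 994)]
sorter_head [(0.95, [372.0, 214.0], 7026)]
large_ball_center []
small_ball_1_center []
```

View pics/top0.png

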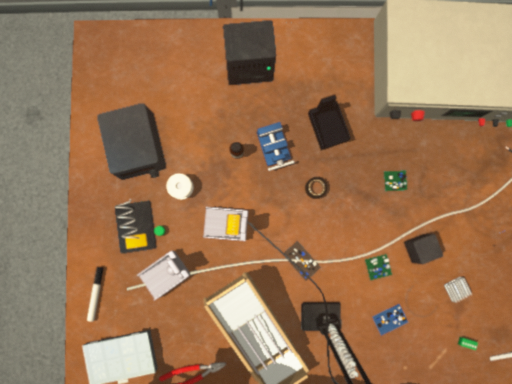

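View pics/side0.png

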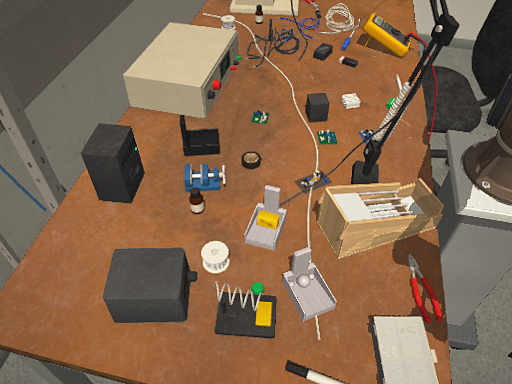

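The side view shows three scoop shapes:
- A grey scoop with balls at side (309,290), top (163,274).
- A grey spare with a yellow relay at side (265,222), top (226,223).
- A black one at side (198,140), top (328,122).

The first fits, because it is grey and holds the balls. I'll confirm this in an enlarged crop, along with the sorter.

```bash
python3 - <<'E'
import cv2,numpy as np
t=cv2.imread("pics/top0.png");s=cv2.imread("pics/side0.png")
a=cv2.resize(t[234:384,125:325],None,fx=4,fy=4,interpolation=cv2.INTER_CUBIC)
cv2.imwrite("pics/crop_top.png",a)
b=cv2.resize(s[170:330,260:460],None,fx=3.75,fy=3.75,interpolation=cv2.INTER_CUBIC)
cv2.imwrite("pics/crop_side.png",b)
E
```

```text
(no output)
```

View pics/crop_top.png

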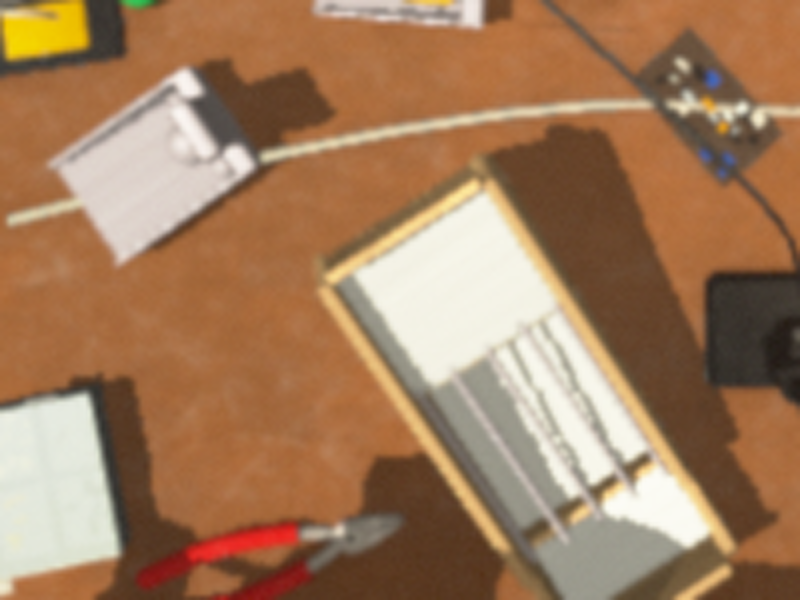

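View pics/crop_side.png

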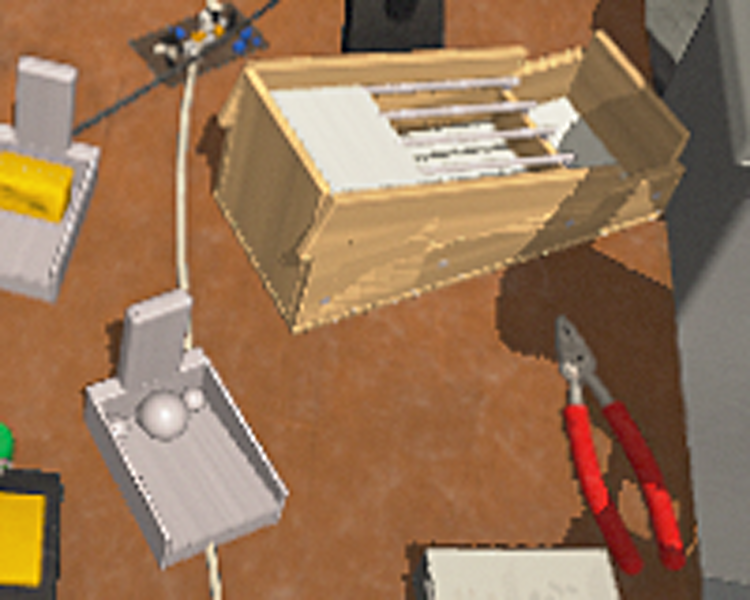

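The enlarged crops confirm it. The grey scoop holds one large and two small balls (side crop (165,415), (195,398) and (120,425)), with its tab top at crop (160,300). The sorter's pan is at its upper-left end (top crop (458,290)). Next I fit both poses from these corner pixels.

```bash
cat > h.py <<'E'
import cv2,numpy as np
from scipy.spatial.transform import Rotation as R
from scipy.optimize import least_squares
F=np.diag([1,-1,-1.])
def proj(p,X):
    E=np.array(p["extrinsics"]);Rw=F@E[:3,:3].T;t=-Rw@E[:3,3]
    return cv2.projectPoints(np.atleast_2d(np.float64(X)),cv2.Rodrigues(Rw)[0],t,p["K"],p["dist"])[0][:,0]
def T(X,q):
    X=np.array(X,float);c,s=np.cos(q[2]),np.sin(q[2])
    return np.c_[q[0]+c*X[:,0]-s*X[:,1],q[1]+s*X[:,0]+c*X[:,1],X[:,2]]
def tool_rel(pos,rot,wp,wR):
    R0=R.from_euler('xyz',rot)
    return np.round((R0.inv()*wR).as_rotvec(degrees=True),2),np.round(R0.inv().apply(np.array(wp)-pos)/1000,4)
E
cat > fit.py <<'E'
from h import *
from cell import readout, eyes
P={c:eyes.read_camera(c) for c in("top","side")}
def px(c,u): return np.array(u)/4+[125,234] if c=="top" else np.array(u)/3.75+[260,170]
sor=[("top",(483,184),(43,-48,130)),("top",(332,281),(43,48,130)),("top",(560,310),(-41,-48,83)),("top",(430,392),(-41,48,83)),
("side",(370,85),(-41,-48,83)),("side",(275,92),(41,-48,107)),("side",(333,188),(43,48,130))]
sc=[("top",(52,165),(-94,36,23)),("top",(122,262),(-94,-36,23)),("top",(188,70),("r",36,36)),("top",(258,160),("r",-36,36)),
("side",(130,311),(-6,18,105)),("side",(190,296),(-6,-18,105)),("side",(165,567),(-94,36,0)),("side",(283,518),(-94,-36,0))]
def fit(L,q0):
    def f(q):
        o=[]
        for c,u,X in L:
            X=[q[3] if v=="r" else v for v in X]
            o.append(proj(P[c],T([X],q))[0]-px(c,u))
        return np.ravel(o)
    s=least_squares(f,q0,loss="soft_l1"); print(np.round(s.x,3),np.degrees(s.x[2])); print(np.round(f(s.x).reshape(-1,2),1).tolist()); return s.x
fit(sor,[330,310,.6,0]); fit(sc,[400,480,-.6,10])
E
python3 fit.py
```

```text
[427.248 309.937   0.551   0.   ] 31.59012032996387
[[-0.0, 1.6], [-0.5, 1.5], [0.9, 0.2], [-3.2, 2.9], [-1.7, -0.4], [-7.0, -0.6], [-1.2, -0.5]]
[520.18  449.661  -0.939   6.547] -53.78141971698317
[[0.5, 0.4], [0.7, 0.8], [-0.2, -1.1], [0.3, 1.3], [0.2, 2.5], [0.3, 0.4], [-0.9, -0.0], [-1.6, -0.3]]
```

```bash
cat > rel.py <<'E'
import sys
from h import *
from cell import readout
s=readout.state()
x,y,z,ty,tilt=map(float,sys.argv[1:6])   # TCP, yaw of tool y (deg), lip-down tilt
# tilt: rotation about tool x ; lip side is -tool y, lip down
wR=R.from_euler('z',ty+90,degrees=True)*R.from_euler('x',180,degrees=True)*R.from_euler('x',tilt,degrees=True)
print(tool_rel(s["eef_pos"],s["tcp_rot"],(x,y,z),wR), 'tooly',np.round(wR.apply([0,1,0]),3),'z',np.round(wR.apply([0,0,1]),3))
print(np.round(s["t"],2),np.round(s["eef_pos"],1),np.round(np.degrees(s["tcp_rot"]),1),np.round(s["ft_force"],1),np.round(s["joints"],2),round(s["opening"],3),round(s["grip_force"],1))
E
python3 rel.py 520 450 200 -53.8 0; python3 rel.py 520 450 200 -53.8 10 | head -1
```

```text
(array([ 1.0000e-02, -0.0000e+00,  1.2668e+02]), array([-0.3645, -0.0419,  0.0147])) tooly [ 0.591 -0.807  0.   ] z [ 0. -0. -1.]
0.6 [184.  597.3 214.7] [180.    0.  162.9] [0.4 0.1 0.5] [ 1.17  0.49  1.56 -0.    1.09 -0.11] 0.999 0.0
(array([  5.55,  11.04, 126.3 ]), array([-0.3645, -0.0419,  0.0147])) tooly [ 0.582 -0.795 -0.174] z [-0.103  0.14  -0.985]
```

>>> move_arm(plan=[[[0,0,10.5],[-0.06,-0.007,0],1],[[0,0,21],[-0.12,-0.014,0],1],[[0,0,31.5],[-0.18,-0.021,0],1],[[0,0,42],[-0.24,-0.028,0],1],[[0,0,52],[-0.3645,-0.042,0.0],1]])

```text
t: 1.23
eef_pos: [464.1, 474.0, 214.8]
tcp_rot: [3.141, -0.0, 1.929]
ft_force: [-0.1, 1.3, -0.1]
opening: 0.997
grip_force: 0.0
```

```bash
python3 rel.py 520 450 200 -53.8 0
```

```text
(array([ 1.000e-02, -2.000e-02,  7.435e+01]), array([-0.0421,  0.0439,  0.0148])) tooly [ 0.591 -0.807  0.   ] z [ 0. -0. -1.]
1.23 [464.1 474.  214.8] [180.   -0.  110.6] [-0.1  1.3 -0.1] [0.7  0.55 1.46 0.   1.14 0.34] 0.997 0.0
```

>>> move_arm(plan=[[[0,0,10.5],[-0.042,0.044,0.015],1],[[0,0,21],[-0.042,0.044,0.015],1],[[0,0,31.5],[-0.042,0.044,0.015],1],[[0,0,42],[-0.042,0.044,0.015],1],[[0,0,52],[-0.042,0.044,0.015],1]])

```text
t: 1.85
eef_pos: [518.5, 451.3, 199.6]
tcp_rot: [-3.142, 0.0, 1.022]
ft_force: [0.1, -0.8, -0.2]
opening: 0.997
grip_force: 0.0
```

```bash
python3 rel.py 520 450 160 -53.8 0
```

```text
(array([-0.  ,  0.  , 22.34]), array([-0.0004,  0.0019,  0.0396])) tooly [ 0.591 -0.807  0.   ] z [ 0. -0. -1.]
1.85 [518.5 451.3 199.6] [-180.     0.    58.5] [ 0.1 -0.8 -0.2] [0.62 0.6  1.41 0.   1.14 1.17] 0.997 0.0
```

>>> move_arm(plan=[[[0,0,10.5],[0,0.001,0.02],1],[[0,0,20.5],[0,0.001,0.04],1],[[0,0,22.3],[0,0.001,0.04],1],[[0,0,22.3],[0,0.001,0.04],1]])

```text
t: 2.35
eef_pos: [519.6, 451.1, 160.4]
tcp_rot: [-3.142, -0.001, 0.641]
ft_force: [0.1, 0.3, 0.2]
opening: 1.005
grip_force: 0.0
```

```bash
python3 rel.py 520 450 61 -53.8 0; python3 - <<'E'
from h import *
from cell import eyes
o=[]
for c,(u,v) in (("side",(230,130)),("top",(110,190))):
    p=eyes.read_camera(c); im=p["img"][:,:,::-1].copy()
    im=cv2.resize(im,None,fx=3,fy=3,interpolation=cv2.INTER_CUBIC)
    def line(X,q,col):
        a=(proj(p,T(X,q))*3+1).astype(int); cv2.polylines(im,[a],True,col,1,cv2.LINE_AA)
    q=[427.2,309.9,.551]; line([(43,-48,130),(43,48,130),(43,48,107),(43,-48,107)],q,(255,0,0)); line([(41,-48,107),(41,48,107),(-41,48,83),(-41,-48,83)],q,(0,0,255))
    q=[520.2,449.7,-.939]; line([(-6,-18,105),(-6,18,105),(6,18,105),(6,-18,105)],q,(0,255,0)); line([(-94,-36,23),(-94,36,23),(6.5,36,36),(6.5,-36,36)],q,(0,255,0))
    o.append(im[v*3:v*3+510,u*3:u*3+400 if c=="side" else u*3+400])
    # wider for sorter
    
o=[]
for c,(u,v) in (("side",(255,140)),("top",(125,234))):
    p=eyes.read_camera(c); im=cv2.resize(p["img"][:,:,::-1],None,fx=2,fy=2,interpolation=cv2.INTER_CUBIC)
    def line(X,q,col):
        cv2.polylines(im,[(proj(p,T(X,q))*2+.5).astype(int)],True,col,1,cv2.LINE_AA)
    q=[427.2,309.9,.551]; line([(43,-48,130),(43,48,130),(43,48,107),(43,-48,107)],q,(255,0,0)); line([(41,-48,107),(41,48,107),(-41,48,83),(-41,-48,83)],q,(0,0,255))
    q=[520.2,449.7,-.939]; line([(-6,-18,105),(-6,18,105),(6,18,105),(6,-18,105)],q,(0,255,0)); line([(-94,-36,23),(-94,36,23),(6.5,36,36),(6.5,-36,36)],q,(0,255,0))
    a=im[v*2:v*2+400,u*2:u*2+400]; o.append(cv2.copyMakeBorder(a,0,400-a.shape[0],0,400-a.shape[1],cv2.BORDER_CONSTANT))
cv2.imwrite("pics/ov.png",np.hstack(o))
E
```

```text
(array([-0.  , -0.05,  0.55]), array([-0.0004,  0.0011,  0.0994])) tooly [ 0.591 -0.807  0.   ] z [ 0. -0. -1.]
2.35 [519.6 451.1 160.4] [-1.80e+02 -1.00e-01  3.68e+01] [0.1 0.3 0.2] [0.62 0.63 1.45 0.   1.06 1.55] 1.005 0.0
```

View pics/ov.png

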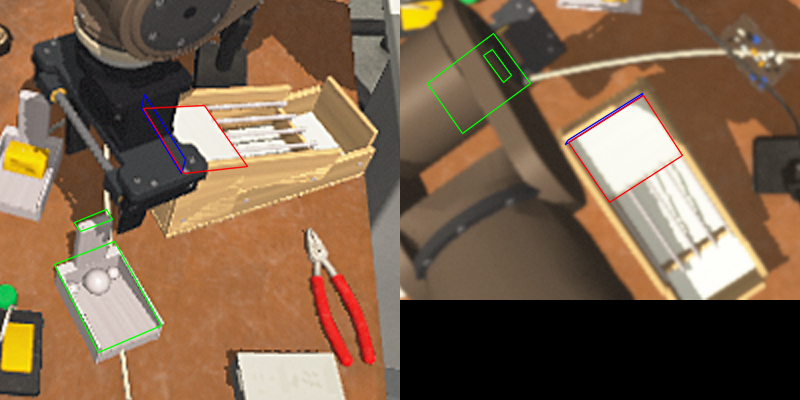

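The overlay shows the scoop outline on the scoop (side, tab at (95,220)) and the sorter outline on its rear wall and pan, all within a few mm. The hand is above the tab, so I descend and grip.

>>> move_arm(plan=[[[0,0,0.5],[0,0.001,0.04],1],[[0,0,0.5],[0,0.001,0.075],1],[[0,0,0.5],[0,0.001,0.099],1],[[0,0,0.5],[0,0.001,0.099],1],[[0,0,0.5],[0,0.001,0.099],0]])

```text
t: 3.18
eef_pos: [520.4, 450.5, 62.0]
tcp_rot: [-3.142, -0.002, 0.63]
ft_force: [0.5, 1.0, 0.7]
opening: 0.943
grip_force: 0.0
```

>>> move_arm(plan=[[[0,0,0],[0,0,0],-0.5],[[0,0,0],[0,0,0],-0.7],[[0,0,0],[0,0,0],-1],[[0,0,0],[0,0,0],-1],[[0,0,0],[0,0,0],-1]])

```text
t: 3.8
eef_pos: [519.9, 450.1, 60.7]
tcp_rot: [-3.142, -0.0, 0.63]
ft_force: [0.1, -0.5, -0.2]
opening: 0.425
grip_force: 0.0
```

>>> move_arm(plan=[[[0,0,0],[0,0,0],-1],[[0,0,0],[0,0,0],-1],[[0,0,0],[0,0,0],-1]])

```text
t: 4.18
eef_pos: [519.9, 450.1, 60.6]
tcp_rot: [-3.141, -0.0, 0.63]
ft_force: [-0.3, -0.2, 0.9]
opening: 0.127
grip_force: 30.0
```

>>> move_arm(plan=[[[0,0,0],[0,0,-0.008],-1],[[0,0,0],[0,0,-0.022],-1],[[0,0,0],[0,0,-0.042],-1],[[0,0,0],[0,0,-0.064],-1],[[0,0,0],[0,0,-0.086],-1]])

```text
t: 4.8
eef_pos: [520.0, 450.2, 148.9]
tcp_rot: [-3.142, -0.001, 0.63]
ft_force: [0.3, -0.3, -2.5]
opening: 0.124
grip_force: 30.0
```

>>> move_arm(plan=[[[0,0,0],[0,0,-0.022],-1],[[0,0,0],[0,0,-0.044],-1],[[0,0,0],[0,0,-0.066],-1],[[0,0,0],[0,0,-0.084],-1],[[0,0,0],[0,0,-0.09],-1]])

```text
t: 5.42
eef_pos: [520.1, 450.2, 238.5]
tcp_rot: [-3.142, -0.002, 0.63]
ft_force: [-0.2, -0.3, -2.9]
opening: 0.127
grip_force: 30.0
```

```bash
cat > pour.py <<'E'
import sys
from h import *
from cell import readout
Q=np.array([427.2,309.9]);yaw=31.6
s=readout.state(); print(np.round(s["t"],2),np.round(s["eef_pos"],1),np.round(np.degrees(s["tcp_rot"]),1),np.round(s["ft_force"],1),np.round(s["joints"],2),round(s["opening"],3),round(s["grip_force"],1))
for a in sys.argv[1:]:
    th,lx,lz=map(float,a.split(',')); c,n=np.cos(np.radians(th)),np.sin(np.radians(th))
    g=np.array([lx,lz])-[-94*c+80*n,-94*n-80*c]+19*np.array([n,-c])
    d=np.array([np.cos(np.radians(yaw)),np.sin(np.radians(yaw))])
    w=[*(Q+g[0]*d),g[1]]
    wR=R.from_euler('z',yaw+90,degrees=True)*R.from_euler('x',180-th,degrees=True)
    print(a,np.round(w,1),*[v.tolist() for v in tool_rel(s["eef_pos"],s["tcp_rot"],w,wR)])
E
python3 pour.py 0,22,175
```

```text
5.42 [520.1 450.2 238.5] [-1.80e+02 -1.00e-01  3.61e+01] [-0.2 -0.3 -2.9] [0.62 0.56 1.36 0.   1.22 1.56] 0.127 30.0
0,22,175 [526.  370.7 236. ] [0.1, -0.11, -85.52] [-0.0421, 0.0677, 0.0024]
```

>>> move_arm(plan=[[[0,0,-4],[-0.003,0.004,0],-1],[[0,0,-12],[-0.007,0.011,0],-1],[[0,0,-21],[-0.011,0.018,0],-1],[[0,0,-30],[-0.016,0.026,0],-1],[[0,0,-39],[-0.021,0.034,0],-1]])

```text
t: 6.05
eef_pos: [522.8, 409.8, 236.1]
tcp_rot: [-3.141, 0.001, 1.316]
ft_force: [-0.2, -0.0, -3.3]
opening: 0.122
grip_force: 30.0
```

```bash
python3 pour.py 0,22,175
```

```text
6.05 [522.8 409.8 236.1] [-180.     0.    75.4] [-0.2 -0.  -3.3] [0.57 0.53 1.43 0.   1.19 0.82] 0.122 30.0
0,22,175 [526.  370.7 236. ] [-0.06, 0.02, -46.22] [-0.037, 0.013, 0.0002]
```

>>> move_arm(plan=[[[0,0,-10],[-0.008,0.003,0],-1],[[0,0,-20],[-0.016,0.006,0],-1],[[0,0,-30],[-0.024,0.009,0],-1],[[0,0,-39],[-0.031,0.011,0],-1],[[0,0,-46.2],[-0.037,0.013,0],-1]])

```text
t: 6.68
eef_pos: [525.8, 370.8, 236.2]
tcp_rot: [-3.141, -0.0, 2.121]
ft_force: [-0.7, -0.2, -3.2]
opening: 0.124
grip_force: 30.0
```

>>> move_arm(plan=[[[0,0,0],[0,0,0],-1],[[0,0,0],[0,0,0],-1]])

```text
t: 6.92
eef_pos: [525.9, 371.3, 236.5]
tcp_rot: [-3.141, -0.0, 2.114]
ft_force: [0.1, 1.0, -3.8]
opening: 0.123
grip_force: 30.0
```

```bash
python3 pour.py 0,22,175 0,22,148 8,22,145 12,22,142 17,22,136 22,22,131 26,22,127 30,22,125; python3 - <<'E'
from h import *
from cell import eyes
o=[]
for c,(u,v) in (("side",(255,100)),("top",(125,184))):
    p=eyes.read_camera(c); im=cv2.resize(p["img"][:,:,::-1],None,fx=2,fy=2,interpolation=cv2.INTER_CUBIC)
    o.append(im[v*2:v*2+400,u*2:u*2+400])
cv2.imwrite("pics/pre.png",np.hstack(o))
E
```

```text
6.92 [525.9 371.3 236.5] [-180.    -0.   121.1] [ 0.1  1.  -3.8] [ 0.51  0.5   1.48  0.    1.16 -0.03] 0.123 30.0
0,22,175 [526.  370.7 236. ] [-0.01, -0.01, -0.48] [-0.0005, -0.0003, 0.0005]
0,22,148 [526.  370.7 209. ] [-0.01, -0.01, -0.48] [-0.0005, -0.0002, 0.0275]
8,22,145 [518.  365.8 218.5] [-8.01, 0.02, -0.48] [-0.0006, -0.0097, 0.018]
12,22,142 [513.4 363.  221.2] [-12.01, 0.04, -0.48] [-0.0007, -0.015, 0.0153]
17,22,136 [507.3 359.2 221.8] [-17.01, 0.06, -0.48] [-0.0007, -0.0222, 0.0147]
22,22,131 [500.7 355.1 222.8] [-22.01, 0.08, -0.48] [-0.0008, -0.0299, 0.0137]
26,22,127 [495.1 351.7 223. ] [-26.01, 0.1, -0.48] [-0.0008, -0.0365, 0.0134]
30,22,125 [489.3 348.1 224.8] [-30.01, 0.12, -0.47] [-0.0009, -0.0433, 0.0116]
```

View pics/pre.png

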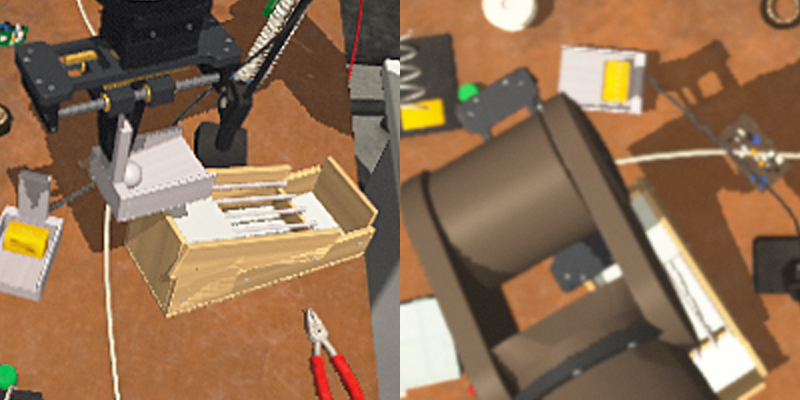

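The picture shows the scoop over the pan, lip downhill, with the large ball still in it at (130,172). Now I tip it.

>>> move_arm(plan=[[[-2,0,-0.5],[-0.0005,-0.002,0.006],-1],[[-5,0,-0.5],[-0.0005,-0.005,0.013],-1],[[-8,0,-0.5],[-0.0005,-0.0095,0.018],-1],[[-10,0,-0.5],[-0.0005,-0.0123,0.0167],-1],[[-10,0,-0.5],[-0.0005,-0.0123,0.0167],-1]])

```text
t: 7.65
eef_pos: [515.3, 364.3, 220.2]
tcp_rot: [2.967, 0.0, 2.125]
ft_force: [0.6, -0.3, -2.7]
opening: 0.122
grip_force: 30.0
```

```bash
python3 pour.py 13,22,141 16,22,137.5 19,22,134 22,22,131 26,22,127
```

```text
7.65 [515.3 364.3 220.2] [170.    0.  121.7] [ 0.6 -0.3 -2.7] [ 0.51  0.43  1.66  0.01  0.88 -0.05] 0.122 30.0
13,22,141 [512.3 362.2 221.6] [-3.01, 0.0, 0.14] [-0.0002, -0.0034, -0.002]
16,22,137.5 [508.6 360.  222. ] [-6.01, -0.0, 0.14] [-0.0002, -0.0076, -0.0032]
19,22,134 [504.7 357.6 222.3] [-9.01, -0.01, 0.14] [-0.0002, -0.012, -0.0042]
22,22,131 [500.7 355.1 222.8] [-12.01, -0.01, 0.14] [-0.0001, -0.0166, -0.0055]
26,22,127 [495.1 351.7 223. ] [-16.01, -0.02, 0.14] [-0.0001, -0.023, -0.0069]
```

>>> move_arm(plan=[[[-3,0,0.1],[0,-0.0034,-0.002],-1],[[-6,0,0.1],[0,-0.0076,-0.0032],-1],[[-9,0,0.1],[0,-0.012,-0.0042],-1],[[-12,0,0.1],[0,-0.0166,-0.0055],-1],[[-16,0,0.1],[0,-0.023,-0.0069],-1]])

```text
t: 8.28
eef_pos: [495.8, 352.1, 222.9]
tcp_rot: [2.686, -0.0, 2.123]
ft_force: [1.1, -0.1, -3.1]
opening: 0.125
grip_force: 30.0
```

>>> move_arm(plan=[[[0,0,0],[0,0,0],-1],[[0,0,0],[0,0,0],-1],[[0,0,0],[0,0,0],-1],[[0,0,0],[0,0,0],-1],[[0,0,0],[0,0,0],-1]])

```text
t: 8.9
eef_pos: [495.6, 351.8, 222.7]
tcp_rot: [2.688, 0.0, 2.124]
ft_force: [0.5, 0.3, -2.1]
opening: 0.125
grip_force: 30.0
```

```bash
python3 pour.py 30,22,126 34,22,124; python3 - <<'E'
from h import *
from cell import eyes
p=eyes.read_camera("side"); cv2.imwrite("pics/pour.png",cv2.resize(p["img"][100:270,255:455,::-1],None,fx=3.5,fy=3.5,interpolation=cv2.INTER_CUBIC))
E
```

```text
8.9 [495.6 351.8 222.7] [154.    0.  121.7] [ 0.5  0.3 -2.1] [ 0.5   0.32  1.91  0.05  0.46 -0.1 ] 0.125 30.0
30,22,126 [489.3 348.1 225.8] [-4.01, -0.03, 0.08] [0.0002, -0.0052, -0.006]
34,22,124 [483.3 344.4 227.1] [-8.01, -0.03, 0.07] [0.0002, -0.011, -0.0103]
```

View pics/pour.png

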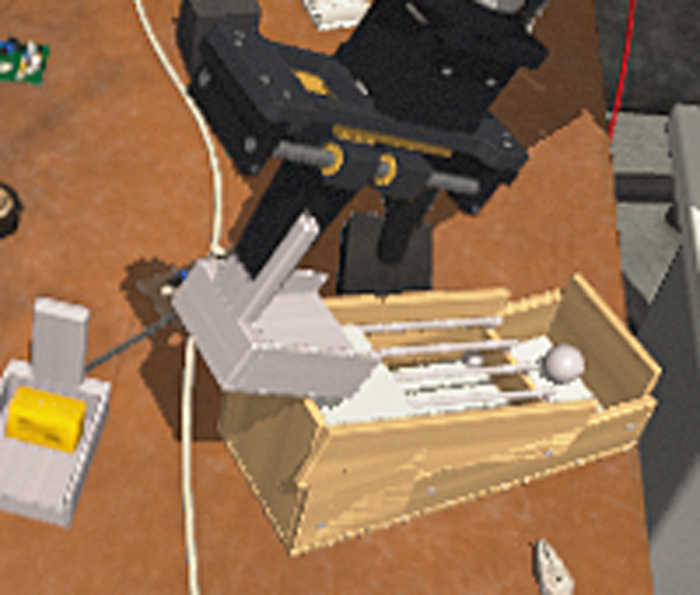

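The large ball lies in the foot lane at (565,362) and one small ball is under the rods at (475,355). I tip a little further in case the other small ball is still in the scoop.

>>> move_arm(plan=[[[-2,0,0.1],[0,-0.0026,-0.003],-1],[[-4,0,0.1],[0,-0.0052,-0.006],-1],[[-5,0,0.1],[0,-0.0066,-0.0071],-1],[[-5,0,0.1],[0,-0.0066,-0.0071],-1],[[-5,0,0.1],[0,-0.0066,-0.0071],-1]])

```text
t: 9.57
eef_pos: [488.0, 347.2, 226.3]
tcp_rot: [2.601, -0.001, 2.122]
ft_force: [0.1, 0.3, -1.8]
opening: 0.126
grip_force: 30.0
```

>>> move_arm(plan=[[[0,0,0],[0,0,0],-1],[[0,0,0],[0,0,0],-1],[[0,0,0],[0,0,0],-1],[[0,0,0],[0,0,0],-1],[[0,0,0],[0,0,0],-1]])

```text
t: 10.2
eef_pos: [487.8, 347.0, 226.2]
tcp_rot: [2.601, -0.001, 2.122]
ft_force: [-0.3, 0.2, -1.5]
opening: 0.127
grip_force: 30.0
```

```bash
python3 pour.py 20,26,160 0,22,175
```

```text
10.2 [487.8 347.  226.2] [149.   -0.  121.6] [-0.3  0.2 -1.5] [ 0.49  0.29  1.98  0.09  0.33 -0.14] 0.127 30.0
20,26,160 [506.8 358.9 249.5] [11.0, -0.03, -0.02] [0.0001, 0.0312, -0.0084]
0,22,175 [526.  370.7 236. ] [31.0, -0.04, -0.02] [0.0001, 0.0436, 0.0148]
```

Now I raise and level it.

>>> move_arm(plan=[[[3,0,0],[0,0.006,-0.012],-1],[[11,0,0],[0,0.031,-0.0084],-1],[[18,0,0],[0,0.036,-0.005],-1],[[25,0,0],[0,0.04,0.005],-1],[[31,0,0],[0,0.0436,0.0148],-1]])

```text
t: 10.82
eef_pos: [526.6, 370.9, 236.1]
tcp_rot: [-3.139, -0.001, 2.122]
ft_force: [0.0, 0.1, -0.9]
opening: 0.128
grip_force: 30.0
```

```bash
python3 rel.py 520 450.1 236 -53.9 0;  python3 - <<'E'
from h import *
from cell import eyes
p=eyes.read_camera("side"); cv2.imwrite("pics/lev.png",cv2.resize(p["img"][100:270,255:455,::-1],None,fx=3.5,fy=3.5,interpolation=cv2.INTER_CUBIC))
E
```

```text
(array([-1.400e-01,  8.000e-02,  8.549e+01]), array([0.071 , 0.0359, 0.0001])) tooly [ 0.589 -0.808  0.   ] z [ 0. -0. -1.]
10.82 [526.6 370.9 236.1] [-179.9   -0.   121.6] [ 0.   0.1 -0.9] [ 0.51  0.5   1.48  0.    1.16 -0.04] 0.128 30.0
```

View pics/lev.png

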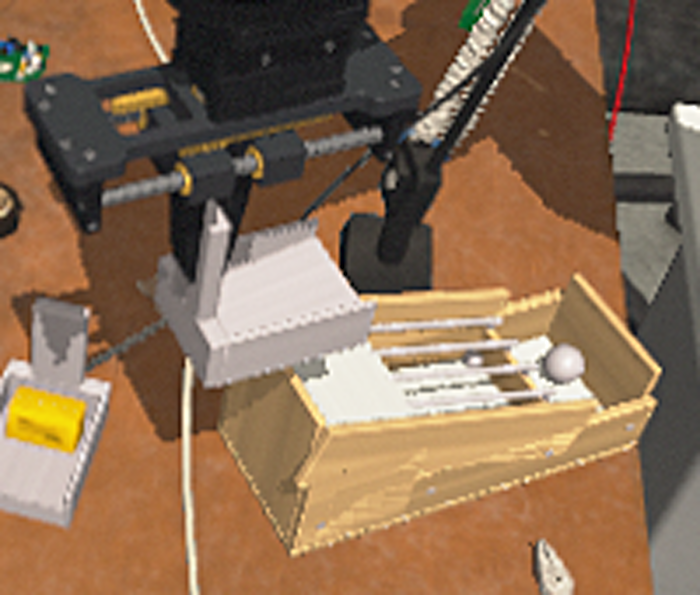

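The scoop looks empty and the large ball sits at (565,362). I turn back to its old place.

>>> move_arm(plan=[[[0,0,10],[0.007,0.004,0],-1],[[0,0,20],[0.016,0.008,0],-1],[[0,0,30],[0.025,0.012,0],-1],[[0,0,40],[0.033,0.016,0],-1],[[0,0,50],[0.042,0.021,0],-1]])

```text
t: 11.5
eef_pos: [521.8, 417.6, 236.0]
tcp_rot: [3.141, -0.002, 1.244]
ft_force: [0.3, 0.7, -2.3]
opening: 0.126
grip_force: 30.0
```

```bash
python3 rel.py 520 450.1 236 -53.9 0
```

```text
(array([-1.000e-02, -1.000e-01,  3.516e+01]), array([ 0.0302, -0.0122,  0.0001])) tooly [ 0.589 -0.808  0.   ] z [ 0. -0. -1.]
11.5 [521.8 417.6 236. ] [ 1.80e+02 -1.00e-01  7.13e+01] [ 0.3  0.7 -2.3] [0.58 0.54 1.42 0.   1.19 0.9 ] 0.126 30.0
```

>>> move_arm(plan=[[[0,0,10],[0.009,-0.004,0],-1],[[0,0,20],[0.018,-0.007,0],-1],[[0,0,30],[0.027,-0.011,0],-1],[[0,0,35.2],[0.0302,-0.0122,0],-1],[[0,0,35.2],[0.0302,-0.0122,0],-1]])

```text
t: 12.12
eef_pos: [519.8, 450.0, 236.0]
tcp_rot: [-3.141, -0.001, 0.636]
ft_force: [0.1, 0.6, -2.4]
opening: 0.126
grip_force: 30.0
```

```bash
python3 rel.py 520 450.1 70 -53.9 0; python3 - <<'E'
from h import *
from cell import eyes
p=eyes.read_camera("side")
for n in ("large_ball_center","small_ball_1_center"): print(n,[(round(d["score"],2),np.round(d["uv"]).tolist(),int(d["mask"].sum())) for d in eyes.cut_out(p,n)])
a=cv2.resize(p["img"][150:260,330:450,::-1],(400,367),interpolation=cv2.INTER_CUBIC)
b=cv2.resize(p["img"][180:310,240:380,::-1],(395,367),interpolation=cv2.INTER_CUBIC)
cv2.imwrite("pics/chk.png",np.hstack([a,b]))
E
```

```text
(array([-0.04, -0.06,  0.36]), array([1.00e-04, 1.00e-04, 1.66e-01])) tooly [ 0.589 -0.808  0.   ] z [ 0. -0. -1.]
12.12 [519.8 450.  236. ] [-1.80e+02 -1.00e-01  3.65e+01] [ 0.1  0.6 -2.4] [0.62 0.57 1.36 0.   1.21 1.55] 0.126 30.0
large_ball_center [(0.41, [418.0, 206.0], 109)]
small_ball_1_center [(0.19, [317.0, 243.0], 2782), (0.17, [415.0, 207.0], 118)]
```

View pics/chk.png

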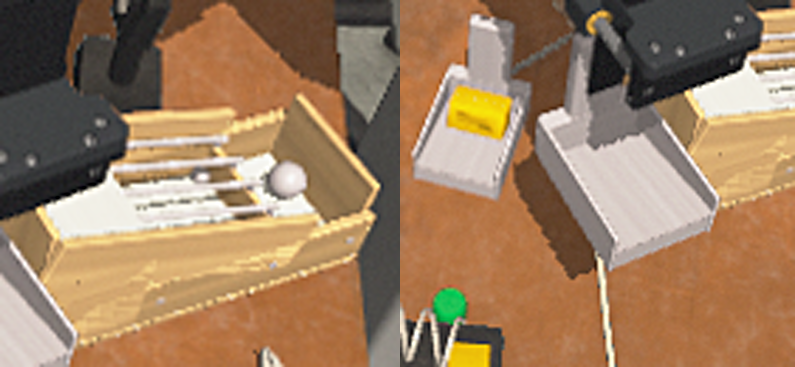

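The scoop is empty (right half), the large ball is in the foot lane at (287,178), and a small one is under the rods at (203,177). I set the scoop down.

>>> move_arm(plan=[[[0,0,0],[0,0,0.03],-1],[[0,0,0],[0,0,0.07],-1],[[0,0,0],[0,0,0.11],-1],[[0,0,0],[0,0,0.145],-1],[[0,0,0],[0,0,0.165],-1]])

```text
t: 12.9
eef_pos: [519.6, 449.5, 69.4]
tcp_rot: [-3.141, 0.001, 0.636]
ft_force: [0.6, -0.3, -1.8]
opening: 0.124
grip_force: 30.0
```

>>> move_arm(plan=[[[0,0,0],[0,0,0.004],-1],[[0,0,0],[0,0,0.007],-1],[[0,0,0],[0,0,0.009],-1],[[0,0,0],[0,0,0.0098],-1],[[0,0,0],[0,0,0.0098],-1]])

```text
t: 13.52
eef_pos: [520.0, 450.1, 61.7]
tcp_rot: [-3.141, -0.001, 0.635]
ft_force: [-0.6, -0.2, -1.5]
opening: 0.131
grip_force: 30.0
```

>>> move_arm(plan=[[[0,0,0],[0,0,0.0006],-1],[[0,0,0],[0,0,0.0012],-1],[[0,0,0],[0,0,0.0012],-1]])

```text
t: 13.9
eef_pos: [520.0, 450.0, 60.6]
tcp_rot: [-3.141, -0.001, 0.635]
ft_force: [-1.4, -0.8, 4.6]
opening: 0.127
grip_force: 30.0
```

>>> move_arm(plan=[[[0,0,0],[0,0,0],-0.6],[[0,0,0],[0,0,0],-0.4],[[0,0,0],[0,0,0],0],[[0,0,0],[0,0,0],0.5],[[0,0,0],[0,0,0],0.5]])

```text
t: 14.52
eef_pos: [519.9, 450.0, 60.0]
tcp_rot: [-3.141, -0.0, 0.635]
ft_force: [0.2, 0.5, -0.7]
opening: 0.561
grip_force: 0.0
```

>>> move_arm(plan=[[[0,0,0],[0,0,-0.015],0.5],[[0,0,0],[0,0,-0.04],0.5],[[0,0,0],[0,0,-0.08],0.5],[[0,0,0],[0,0,-0.13],0.5],[[0,0,0],[0,0,-0.18],0.5]])

```text
t: 15.15
eef_pos: [519.8, 449.8, 242.9]
tcp_rot: [-3.141, -0.001, 0.635]
ft_force: [0.2, 0.2, 0.6]
opening: 0.747
grip_force: 0.0
```

```bash
python3 rel.py 250 600 240 -53.9 0
```

```text
(array([-0.04, -0.06,  0.3 ]), array([-0.128 , -0.281 ,  0.0029])) tooly [ 0.589 -0.808  0.   ] z [ 0. -0. -1.]
15.15 [519.8 449.8 242.9] [-1.80e+02 -1.00e-01  3.64e+01] [0.2 0.2 0.6] [0.62 0.56 1.36 0.   1.23 1.55] 0.747 0.0
```

Now I move aside so the top camera sees the sorter.

>>> move_arm(plan=[[[0,0,0],[-0.025,-0.055,0],0.5],[[0,0,0],[-0.05,-0.11,0],0.5],[[0,0,0],[-0.075,-0.165,0],0.5],[[0,0,0],[-0.1,-0.22,0],0.5],[[0,0,0],[-0.128,-0.281,0],0.5]])

```text
t: 15.78
eef_pos: [252.5, 598.6, 241.6]
tcp_rot: [-3.14, -0.001, 0.635]
ft_force: [-1.0, 0.4, -0.3]
opening: 0.753
grip_force: 0.0
```

```bash
python3 - <<'E'
from h import *
from cell import eyes
p=eyes.read_camera("top"); s=eyes.read_camera("side")
for q in(p,s): print([(round(d["score"],2),np.round(d["uv"]).tolist(),int(d["mask"].sum())) for n in ("large_ball_center","small_ball_1_center") for d in eyes.cut_out(q,n)])
a=cv2.resize(p["img"][260:384,200:324,::-1],(400,400),interpolation=cv2.INTER_CUBIC)
b=cv2.resize(s["img"][165:330,280:445,::-1],(400,400),interpolation=cv2.INTER_CUBIC)
cv2.imwrite("pics/fin.png",np.hstack([a,b]))
E
```

```text
[(0.51, [285.0, 372.0], 117), (0.68, [256.0, 332.0], 6037)]
[(0.64, [419.0, 205.0], 111)]
```

View pics/fin.png

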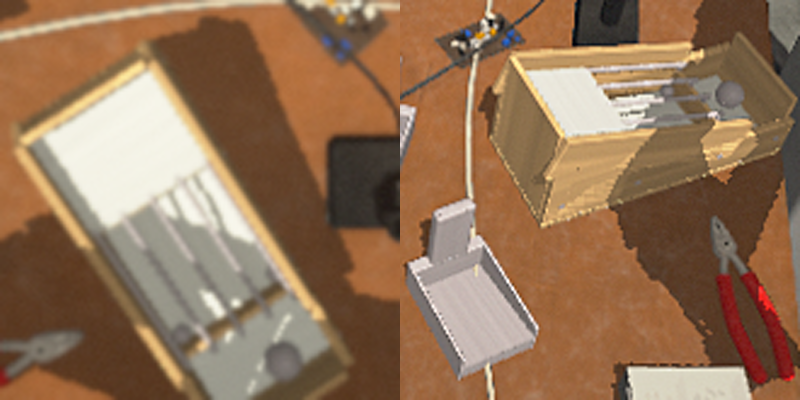

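```bash
python3 - <<'E'
from h import *
from cell import eyes
P={c:eyes.read_camera(c) for c in("top","side")}
s0=cv2.imread("pics/side0.png")[100:270,255:455].astype(int)
for f in("pour","lev"):
    a=cv2.resize(cv2.imread(f"pics/{f}.png"),(200,170),interpolation=cv2.INTER_AREA).astype(int)
    d=np.abs(a-s0).sum(2)>70; d[:, :105]=0; d[:70]=0
    n,_,st,ce=cv2.connectedComponentsWithStats(d.astype(np.uint8))
    print(f,[(st[i,4],(ce[i]+[255,100]).round(1).tolist()) for i in range(1,n) if st[i,4]>3])
# triangulate the ball seen in top (178,335) with side (391,201); also project top-plane hypotheses
ut=np.array([178,335])*.31+[200,260]; us=np.array([475,355])/3.5+[255,100]
r=least_squares(lambda X:np.r_[proj(P["top"],X)[0]-ut,proj(P["side"],X)[0]-us],[330,270,30]); print(ut,us,r.x.round(1),r.fun.round(1))
c,s=np.cos(.551),np.sin(.551)
def loc(w): d=np.array(w[:2])-[427.2,309.9]; return np.round([c*d[0]+s*d[1],-s*d[0]+c*d[1]],0)
for cn,u in (("top",ut),("side",us)):
  for z in (15,30,45,75):
    X=least_squares(lambda v:proj(P[cn],[v[0],v[1],z])[0]-u,[330,270]).x; print(cn,z,loc(X), [proj(P[k],[*X,z])[0].round(0).tolist() for k in P])
E
```

```text
pour [(np.int32(2287), [418.8, 234.6]), (np.int32(8), [453.9, 172.6]), (np.int32(8), [363.4, 184.6]), (np.int32(12), [429.1, 197.2]), (np.int32(18), [361.3, 203.3]), (np.int32(16), [389.8, 202.4]), (np.int32(7), [432.0, 202.0]), (np.int32(5), [437.2, 207.6])]
lev [(np.int32(2436), [419.5, 232.9]), (np.int32(14), [360.5, 188.7]), (np.int32(16), [389.8, 202.4]), (np.int32(4), [384.5, 210.0])]
[255.18 363.85] [390.71428571 201.42857143] [326.3 272.3 101.2] [ 0.1 -8.3  8.5 -0. ]
top 15 [-142.   42.] [[255.0, 364.0], [408.0, 228.0]]
top 30 [-138.   40.] [[255.0, 364.0], [408.0, 224.0]]
top 45 [-134.   38.] [[255.0, 364.0], [408.0, 220.0]]
top 75 [-127.   34.] [[255.0, 364.0], [407.0, 211.0]]
side 15 [-149.  -44.] [[288.0, 347.0], [391.0, 201.0]]
side 30 [-138.  -34.] [[282.0, 347.0], [391.0, 201.0]]
side 45 [-127.  -24.] [[276.0, 347.0], [391.0, 201.0]]
side 75 [-106.   -3.] [[264.0, 347.0], [391.0, 201.0]]
```

The two small balls are separate and both lie in the lane under the rods at x ≈ -140, at y ≈ +40 and y ≈ -35 in the sorter frame. The large ball is in the foot lane and the scoop stands upright, free of the gripper. I hand the job in.

```bash
python3 -c "
from cell import env
print(env.job_done())"
```

```text
the job is handed in; nothing more can be done
None
```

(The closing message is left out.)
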